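# Lay the hand plane on its side on the cork board

## Task

The hand plane stands on its sole on the bench, in front of the long edge of the cork-topped board. Without picking it up, push it over towards the board so that it comes to lie on its side on the cork, then push its sole to slide it in until the whole plane lies on the board with nothing hanging over an edge. Do not disturb the other things on the bench.

Things in the scene. Friction and masses are not known exactly. Their poses are not given: they have to be found in the camera images.
- plane: loose hand plane, 0.7 to 1 kg, standing on its sole: 50 mm wide (x), 190 mm long (y, toe/knob end at +y), z up. Blue sides 42 mm high within 45 mm of the middle, 20 mm at the ends; 36 mm wide blade with red cap slopes back to 90 mm high at y = -40 mm. Origin: centre of the sole's underside. +x side faces the board; lying on it, x points down, origin at z = 33 mm
- plane_toe (a point): middle of the sole's underside edge at the toe: (0, +95, 0) mm in the plane's frame. The dark wooden knob near it is 32 mm across, its top 58 mm above the sole at y = +65 mm
- plane_heel (a point): middle of the sole's underside edge at the heel: (0, -95, 0) mm in the plane's frame. The plane's centre of mass is about 20 mm above its sole, so it must be turned some 60 to 70 degrees before it falls by itself; just after tipping, the sole stays near the board's front edge and may hang over it
- plane_tote (a point): tip of the dark wooden rear handle (24 mm thick), (0, -88, +107) mm in the plane's frame: the part farthest from the sole. Pushed low (below about 25 mm) the plane slides on the bench; it is tipped by pushing high up, on the blade's cap or this handle. Pushed at the height of the blue sides it can jam against the board's edge
- board: rest board fixed to the bench: plywood with a cork top, 180 mm (x) by 320 mm (y) and 8 mm thick. Origin: centre of its underside, on the bench. Its front edge, a face 8 mm high that stops a plane pushed against it, is at x = -90 mm, facing the standing plane; +x points inward, away from that edge, and is the direction to push and tip in
- glue: white glue bottle with a red cap, 54 mm across, 150 mm tall, standing on the bench behind the board. Origin: centre of its underside. Leave it alone.
- chisel: chisel with a yellow handle lying on the bench behind the board, 235 mm long, up to 27 mm thick; origin on the bench near its middle, x along the blade. Leave it alone.
- jar: open green cup, 72 mm across, 90 mm tall, standing beyond the -y end of the board. Origin: centre of its underside. Leave it alone.
Things that resemble listed ones, but are neither listed nor needed, are in the scene too. Several things look just like the plane: the one meant starts farthest from the robot's base.

How it is judged:
By the outcome, as a careful person would: the job done as asked, in the order asked, and still so for the second after the job is handed in, with the robot touching nothing.
It also fails if it takes over 64 s, if anything falls off the work surface, if the arm or the gripper's body presses on something with over 40 N, if the wrist force passes 120 N, or if a joint passes its speed limit or range.

## Robot

A 6-joint arm with a two-finger parallel gripper is mounted at the origin on the work surface. World frame = base frame: x ahead of the robot, y to its left, z up, the work surface at z = 0. Lengths are in m, angles in rad, forces in N, time in s.
With the tool pointing down it reaches from about 0.275 to 1 m from the base axis. Payload 8.4 kg.
Tool frame: the origin (TCP) lies on the centre line of the jaws, within the pads' length; the fingertips stand 17 mm ahead of it and the grasp point (between the pads) lies 2 mm behind it (bot.tcp_to_tips is the z of the fingertips in the tool frame, in m); z points along the fingers, y is the line along which they close (so a half turn about z gives the same grasp; the last joint's range is limited). The gripper opens to 85 mm and grips with 20 to 120 N. Pads are 22 mm wide; open, the fingers measure 114 mm over their backs; the gripper's body (76 mm by 85 mm) begins 54 mm behind the grasp point. The pads swing forward as they close: fully open they stand 13 mm farther back than shut.
Start: joints at [-1.305, 0.353, 1.633, -0, 1.155, -0.002], TCP at [0.165, -0.603, 0.248] pointing down, gripper open.
Joint ranges: [-2.63, 2.63], [-0.92, 2.1], [0.06, 2.66], [-1.3, 4.44], [0, 2.69], [-3.02, 3.02]. Speed limits (rad/s): [2.22, 2.22, 2.79, 3.14, 3.14, 3.14].

## Interface

Orientations are given as a unit quaternion [x, y, z, w].
In Python, from workcell import bot, hand, kinematics, get_obs, vision, hand_in gives the robot as it stands. The module is installed in compiled form; this text tells all that it offers. Calls block until the motion is done:
- bot.reach(position, orientation): joint-space move of the TCP to a pose.
- bot.servo_line(position, ori=None, velocity=0.15): straight line of the TCP; ori=None keeps the orientation; velocity is the mean speed in m/s.
- bot.goto_joints(angles): joint-space move.
- hand.move_gripper(opening, strength=None): finger opening in m; strength is the grip in N (None keeps the last); returns when the fingers have stopped.
- bot.dwell(seconds).
- kinematics.solve_ik(position, orientation): joint angles nearest the present ones, or None.
- get_obs(): the state.
- vision.read_camera(name): name is "side" or "top" or "wrist"; returns a dict with "frame" (400x640x3 uint8, red, green, blue), "intrinsics" (3x3 intrinsics, pixels), "view" (4x4, takes a point from world to camera coordinates). Camera axes: x right, y down, z forward; pixel columns grow to the right and rows downward; lengths in m; the calibration is good to about 2 mm. A picture is of the moment at which its call begins. There is no depth.
A pose or a line that the arm cannot do raises bot.IKError and nothing moves.
- hand_in(): hands the job in; it is judged then, once.
The state is a dict: "time_s": time; "joint_pos": joint angles; "joint_vel": joint speeds; "joint_efforts": joint torques, N m; "position": TCP position; "orientation": TCP orientation; "wrist_force": force on the tool from outside, world axes, zero at the start; "ft_torque": the same for the moment, N m; "gripper_width": finger opening in m; "grip_force": force on a finger pad.
Only numpy, scipy, OpenCV 4.12 (cv2) and the standard library are available. Lean on these libraries where they do the work, as an engineer would, in place of code of your own. Each camera call takes 0.05 s, during which the arm holds its last target. There are 200 camera calls.

## Working session

There is one attempt and no reset: what is moved stays moved. The work goes in short steps, each a Python script; the robot and the scene stay as the last script left them, time stands still between calls to the robot, and variables do not carry over. Pictures are saved under pics/ and viewed, at most 10 in all, crops included, and the job is handed in when it is done.

```bash
mkdir -p pics; cat > h.py <<'E'
import numpy as np, cv2
from workcell import bot, hand, kinematics, get_obs, vision, hand_in
def shot(n,f):
    c=vision.read_camera(n); cv2.imwrite('pics/'+f,c['frame'][:,:,::-1]); np.savez('pics/'+f+'.npz',**{k:np.array(v) for k,v in c.items()}); return c
def ray(c,u,v):
    K=np.array(c['intrinsics']);V=np.array(c['view']);d=V[:3,:3].T@np.linalg.inv(K)@[u,v,1.]; return -V[:3,:3].T@V[:3,3],d
def onz(c,u,v,z):
    o,d=ray(c,u,v); return o+d*(z-o[2])/d[2]
def proj(c,p):
    V=np.array(c['view']);q=np.array(c['intrinsics'])@(V[:3,:3]@np.array(p)+V[:3,3]); return q[:2]/q[2]
def load(f): return dict(np.load('pics/'+f+'.npz'))
E
python3 - <<'E'
from h import *
for n in("top","side"):
    c=shot(n,n+'0.png'); print(n,ray(c,320,200))
E
```

```text
top (array([0.42716811, 0.001439  , 1.03338159]), array([ 0.11284585,  0.00099418, -0.99363312]))
side (array([0.00325052, 0.8106762 , 0.92165017]), array([ 0.39074192, -0.64610958, -0.65574121]))
```

View pics/top0.png

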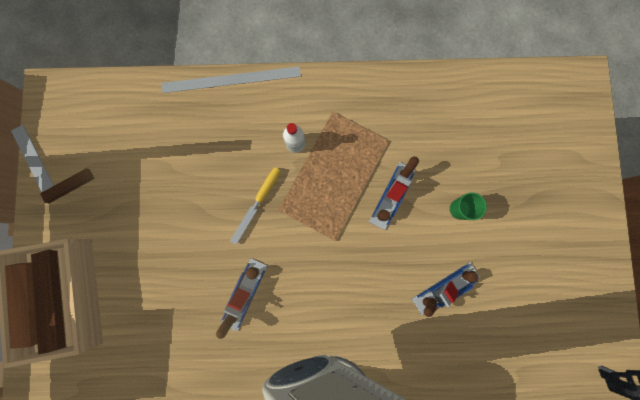

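View pics/side0.png

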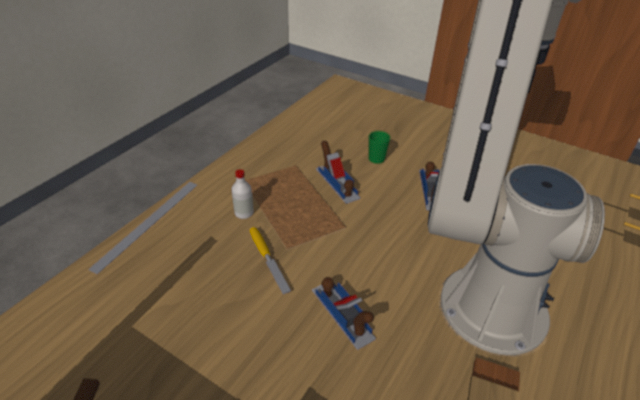

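The top view shows three plane lookalikes: at px (395,195) beside the board, at (243,295) and at (447,290), both nearer the base. The first is farthest out and stands in front of the board's long edge, so I choose it. The board's corners are near (335,113), (389,140), (337,240) and (282,209). The jar is at (467,207), the glue at (292,137) and the chisel at (257,205).

```bash
python3 - <<'E'
from h import *
c=load('top0.png'); f=c['frame']; hsv=cv2.cvtColor(f,cv2.COLOR_RGB2HSV)
print(hsv[170,340],hsv[210,300],hsv[250,330])
# board via mask
m=((hsv[...,0]<16)&(hsv[...,1]>100)&(hsv[...,2]>60)).astype(np.uint8)
m[:, :270]=0;m[:,395:]=0;m[:105]=0;m[250:]=0
m=cv2.morphologyEx(m,cv2.MORPH_OPEN,np.ones((3,3)))
n,l,s,_=cv2.connectedComponentsWithStats(m);k=1+s[1:,4].argmax()
r=cv2.minAreaRect(np.argwhere(l==k)[:,::-1].astype(np.float32));bp=cv2.boxPoints(r)
P=np.array([onz(c,u,v,.008)[:2] for u,v in bp]);print(bp,P,np.linalg.norm(P-np.roll(P,1,0),axis=1),P.mean(0))
b=((hsv[...,0]>100)&(hsv[...,0]<130)&(hsv[...,1]>120)).astype(np.uint8);b[:,:360]=0;b[:,430:]=0;b[240:]=0;b[:140]=0
q=np.argwhere(b)[:,::-1].astype(np.float32);r=cv2.minAreaRect(q);print('blue',r,[onz(c,u,v,.02)[:2] for u,v in cv2.boxPoints(r)])
red=((hsv[...,0]<6)|(hsv[...,0]>174))&(hsv[...,1]>180)&(hsv[...,2]>90); red[:,:375]=0;red[:,425:]=0;red[240:]=0
qq=np.argwhere(red)[:,::-1];print('red',qq.mean(0),onz(c,*qq.mean(0),.07))
print('knob',onz(c,384,215,.058),'tote',onz(c,413,161,.107),'jar',onz(c,472,207,.09))
a=cv2.resize(f[100:260,270:490],None,fx=3.6,fy=3.6,interpolation=cv2.INTER_CUBIC);
for p in bp: cv2.circle(a,tuple(int(x) for x in (p-[270,100])*3.6),4,(255,0,255),1)
for p in cv2.boxPoints(r): cv2.circle(a,tuple(int(x) for x in (p-[270,100])*3.6),4,(255,255,0),1)
cv2.imwrite('pics/crop1.png',a[:,:,::-1])
E
```

```text
[ 14 120 155] [ 15 119 142] [ 19 105 160]
[[278.33524 209.50641]
 [332.72165 110.33121]
 [389.34006 141.38   ]
 [334.95364 240.5552 ]] [[ 0.52009228  0.11793055]
 [ 0.79934745 -0.03994612]
 [ 0.70498261 -0.19690255]
 [ 0.43114234 -0.03566363]] [0.17749159 0.32079354 0.18313941 0.31778371] [ 0.61389117 -0.03864544]
blue ((393.00006103515625, 195.0), (18.782970428466797, 54.56005859375), 26.56505012512207) [array([ 0.49710997, -0.13909745]), array([ 0.63042508, -0.2119735 ]), array([ 0.60576412, -0.25716574]), array([ 0.47314891, -0.1837865 ])]
red [396.72361809 190.90954774] [ 0.55547658 -0.19813775  0.07      ]
knob [ 0.49425686 -0.16423955  0.058     ] tote [ 0.62585532 -0.23532096  0.107     ] jar [ 0.50685313 -0.38338542  0.09      ]
```

View pics/crop1.png

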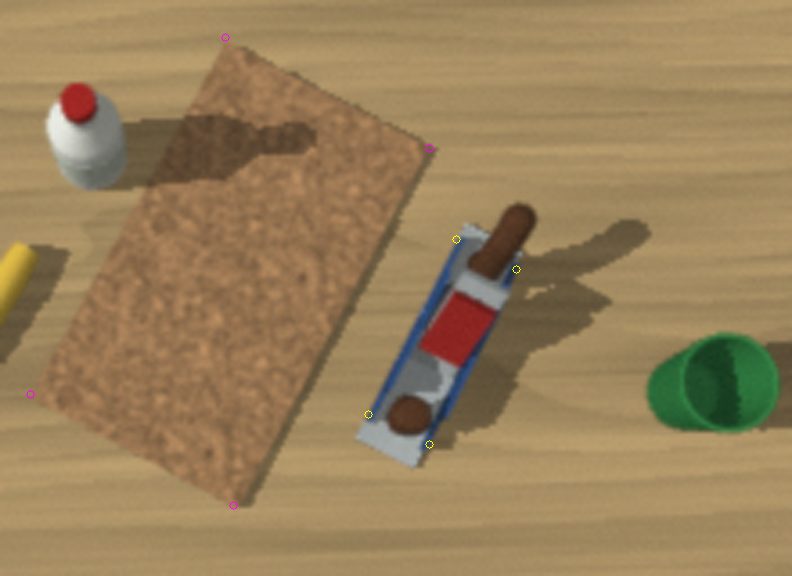

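The crop confirms the choice: a plane with its tote at the upper end (518,218), knob at (410,415) and red cap at (460,328), with a clear gap of about 45 crop px to the board's front edge.

```bash
python3 - <<'E'
from h import *
from scipy.spatial.transform import Rotation as R
c=load('top0.png')
P=np.array([onz(c,270+u/3.6,100+v/3.6,.008)[:2] for u,v in [(235,45),(433,148),(241,505),(45,393)]])
y=(P[2]-P[1])+(P[3]-P[0]);y/=np.linalg.norm(y);x=np.array([y[1],-y[0]]);C=P.mean(0)
print('board',P,C,y,[np.linalg.norm(P[i]-P[i-1]) for i in range(4)])
o=np.array([.550,-.194]);yp=np.array([-.88,.475]);yp/=np.linalg.norm(yp)
print('plane in board',(o-C)@x,(o-C)@y,'rel yaw deg',np.degrees(np.arcsin(yp@x)))
s=load('side0.png')
print('check side: tote',proj(s,[.550+.0774,-.194-.0418,.107]),'knob',proj(s,[.550-.0572,-.194+.0309,.058]))
# reach checks
def B(a,b,z): return np.r_[C+a*x+b*y,z]
X=np.r_[x,0];Y=np.r_[y,0];Z=np.array([0,0,1.])
for t in (0,25,40):
  for sg in (1,-1):
    for sw in (0,1):
      tz=np.sin(np.radians(t))*X-np.cos(np.radians(t))*Z
      ty=sg*Y if sw==0 else sg*np.cross(tz,Y)
      q=R.from_matrix(np.c_[np.cross(ty,tz),ty,tz]).as_quat()
      out=[]
      for p in (B(-.2,-.01,.15),B(-.2,-.01,.08),B(-.08,-.01,.08),B(-.03,-.01,.03)):
        try:
          j=kinematics.solve_ik(p,q); out.append(None if j is None else np.round(j,2).tolist())
        except Exception as e: out.append(str(e))
      print(t,sg,sw,out[0],out[-1],[k is not None for k in out])
E
```

```text
board [[ 0.792794   -0.04703069]
 [ 0.70569435 -0.19958096]
 [ 0.43175944 -0.04112315]
 [ 0.52074766  0.10644366]] [ 0.61274886 -0.04532279] [-0.86828227  0.49607045] [np.float64(0.3123517067501022), np.float64(0.1756642699477806), np.float64(0.3164636062251586), np.float64(0.1723219924773157)]
plane in board -0.16022164513539686 -0.019270649758741588 rel yaw deg -1.3813985619066143
check side: tote [324.22119643 140.7003002 ] knob [349.44715331 180.40542597]
0 1 0 None [-0.13, 0.6, 1.8, -0.0, 0.74, -2.75] [False, False, True, True]
0 1 1 [-0.41, 0.38, 1.84, -0.0, 0.92, -1.46] [-0.13, 0.6, 1.8, -0.0, 0.74, -1.18] [True, True, True, True]
0 -1 0 [-0.41, 0.38, 1.84, -0.0, 0.92, 0.11] [-0.13, 0.6, 1.8, -0.0, 0.74, 0.39] [True, True, True, True]
0 -1 1 [-0.41, 0.38, 1.84, -0.0, 0.92, 1.68] [-0.13, 0.6, 1.8, -0.0, 0.74, 1.96] [True, True, True, True]
25 1 0 [-0.65, 0.42, 1.86, 0.53, 0.99, 2.69] [-0.35, 0.61, 1.89, 0.72, 0.69, 2.73] [True, True, True, True]
25 1 1 [-0.65, 0.42, 1.86, 0.53, 0.99, -2.02] [-0.35, 0.61, 1.89, 0.72, 0.69, -1.98] [True, True, True, True]
25 -1 0 [-0.65, 0.42, 1.86, 0.53, 0.99, -0.45] [-0.35, 0.61, 1.89, 0.72, 0.69, -0.41] [True, True, True, True]
25 -1 1 [-0.65, 0.42, 1.86, 0.53, 0.99, 1.12] [-0.35, 0.61, 1.89, 0.72, 0.69, 1.16] [True, True, True, True]
40 1 0 [-0.77, 0.51, 1.85, 0.76, 1.13, 2.43] [-0.48, 0.69, 1.91, 1.05, 0.84, 2.34] [True, True, True, True]
40 1 1 [-0.77, 0.51, 1.85, 0.76, 1.13, -2.28] [-0.48, 0.69, 1.91, 1.05, 0.84, -2.37] [True, True, True, True]
40 -1 0 [-0.77, 0.51, 1.85, 0.76, 1.13, -0.71] [-0.48, 0.69, 1.91, 1.05, 0.84, -0.8] [True, True, True, True]
40 -1 1 [-0.77, 0.51, 1.85, 0.76, 1.13, 0.86] [-0.48, 0.69, 1.91, 1.05, 0.84, 0.77] [True, True, True, True]
```

```bash
cat >> h.py <<'E'
from scipy.spatial.transform import Rotation as R
C=np.array([.6127,-.0453]);y_=np.array([-.86828,.49607]);x_=np.array([.49607,.86828])
X=np.r_[x_,0];Y=np.r_[y_,0];Z=np.array([0,0,1.]);T=np.radians(40)
tz=np.sin(T)*X-np.cos(T)*Z; ty=-Y; Q=R.from_matrix(np.c_[np.cross(ty,tz),ty,tz]).as_quat()
def tipp(a,b,z): return np.r_[C+a*x_+b*y_,z]-bot.tcp_to_tips*tz   # TCP for tip centre at board (a,b), height z
def tl(a,b,z,v=.1): bot.servo_line(tipp(a,b,z),Q,v)
def F(): w=np.array(get_obs()['wrist_force']); return round(float(w@X),1),round(float(w[2]),1)
def bc(p): p=np.array(p)[:2]-C; return p@x_,p@y_
E
python3 - <<'E'
from h import *
hand.move_gripper(.085); print(bot.tcp_to_tips)
b=-.019
bot.reach(tipp(-.25,b,.20),Q); tl(-.25,b,.06,.15); tl(-.225,b,.024,.1); print(F(),get_obs()['time_s'],get_obs()['position']-tipp(-.225,b,.024))
tl(-.205,b,.024,.06); print('pre',F())   # tips 13 mm farther back when open: aim lower
a=-.205
while a<-.140:
    a+=.004; tl(a,b,.024,.05); f=F(); print(round(a,3),f)
    if abs(f[0])>14: break
print(get_obs()['time_s']); shot('top','t1.png'); shot('wrist','w1.png')
E
```

```text
0.017
(-0.9, -0.4) 3.6917 [-1.47818180e-05  5.00326154e-04 -4.08787230e-04]
pre (0.2, 0.9)
-0.201 (-0.3, -0.0)
-0.197 (0.8, 0.1)
-0.193 (-0.4, 0.2)
-0.189 (-0.3, 0.7)
-0.185 (0.1, -0.1)
-0.181 (-1.6, -0.7)
-0.177 (-1.3, 0.1)
-0.173 (-1.3, 0.7)
-0.169 (-3.0, -0.1)
-0.165 (-1.4, -0.2)
-0.161 (-1.1, 0.3)
-0.157 (-1.7, 0.5)
-0.153 (-1.0, 0.7)
-0.149 (-1.6, -0.1)
-0.145 (-1.9, -0.8)
-0.141 (-1.2, 0.2)
-0.137 (-1.9, 0.3)
8.425
```

```bash
python3 - <<'E'
import cv2
a=cv2.imread('pics/t1.png')[100:300,270:510];cv2.imwrite('pics/t1c.png',cv2.resize(a,None,fx=3,fy=3,interpolation=2))
E
```

```text
(no output)
```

View pics/t1c.png

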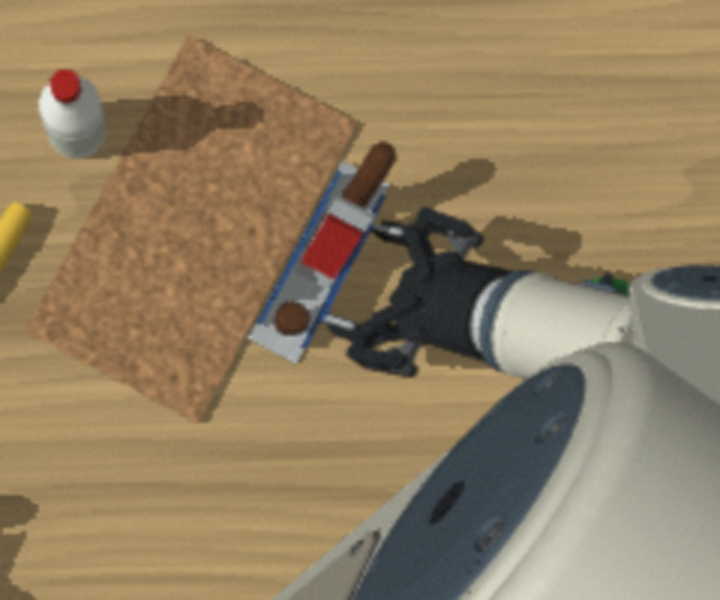

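The plane slides squarely along with the fingers. Its far side is now a few px from the board's front edge, around (300,245) in the crop. I'll keep going until the edge stops it.

```bash
python3 - <<'E'
from h import *
b=-.019;a=-.137
while a<-.118:
    a+=.002; tl(a,b,.022,.04); f=F(); print(round(a,3),f)
    if abs(f[0])>10: break
tl(a-.012,b,.024,.1); tl(a-.07,b,.11,.15); shot('top','t2.png'); print(get_obs()['time_s'])
c=load('t2.png');hsv=cv2.cvtColor(c['frame'],cv2.COLOR_RGB2HSV)
red=((hsv[...,0]<6)|(hsv[...,0]>174))&(hsv[...,1]>180)&(hsv[...,2]>90); red[:,:345]=0;red[:,425:]=0;red[240:]=0
qq=np.argwhere(red)[:,::-1];print('red',bc(onz(c,*qq.mean(0),.07)))
E
```

```text
-0.135 (-4.0, 2.5)
-0.133 (-5.0, 3.4)
-0.131 (-14.0, 6.7)
10.4417
red (np.float64(-0.10783576527180419), np.float64(-0.027101384298572274))
```

```bash
python3 - <<'E'
from h import *
hand.move_gripper(0.0)
b=-.043;E=-.083
def pose(th,extra=0):
    c,s=np.cos(th),np.sin(th); n=np.array([c,-s]); p=np.array([E-.043*c+.074*s,.043*s+.074*c])
    return p-n*(.011*abs(np.cos(T+th))-extra)
p=pose(0); tl(p[0]-.03,b,p[1],.15); tl(p[0]-.004,b,p[1],.08)
for d in range(0,62,6):
    p=pose(np.radians(d),.003); tl(p[0],b,p[1],.07); print(d,F())
    if d in(18,42): shot('top',f'tip{d}.png')
shot('top','t3.png');shot('side','s3.png');print(get_obs()['time_s'])
a=[cv2.imread(f'pics/{f}') for f in('tip18.png','tip42.png','t3.png')]
a=[cv2.resize(i[110:260,300:430],None,fx=2,fy=2,interpolation=2) for i in a]
s=cv2.resize(cv2.imread('pics/s3.png')[110:260,230:490],None,fx=2,fy=2,interpolation=2)
v=np.zeros((600,780,3),np.uint8);v[:300]=np.hstack(a);v[300:,:520]=s;cv2.imwrite('pics/m3.png',v)
E
```

```text
0 (-2.1, -0.5)
6 (-1.9, 1.1)
12 (-2.7, 1.9)
18 (-1.0, 0.4)
24 (-0.4, 1.3)
30 (-0.9, 1.1)
36 (-0.5, 1.3)
42 (0.3, 0.1)
48 (0.3, 1.7)
54 (-0.1, 0.3)
60 (-0.3, 1.0)
15.5333
```

View pics/m3.png

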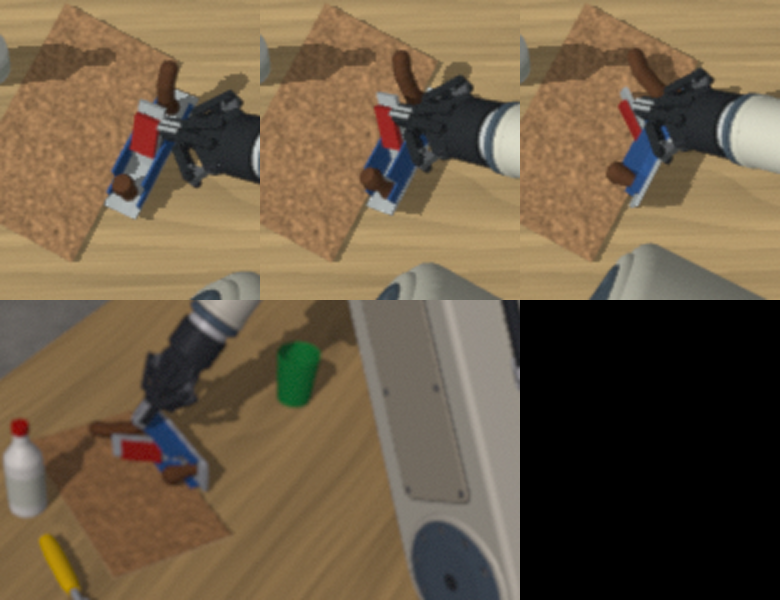

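The plane is tipping about the board's edge. In the third panel the blade and cap are at (635,115), the knob at (620,173) and the tote at (650,75), all over the cork, at roughly 60°. I'll continue the arc, back off and look.

```bash
python3 - <<'E'
from h import *
b=-.043;E=-.083
def pose(th,extra=0):
    c,s=np.cos(th),np.sin(th); n=np.array([c,-s]); p=np.array([E-.043*c+.074*s,.043*s+.074*c])
    return p-n*(.011*abs(np.cos(T+th))-extra)
for d in (66,72,78,84):
    p=pose(np.radians(d),.002); tl(p[0],b,p[1],.07); print(d,F())
p=p+[-.005,.02]; tl(p[0],b,p[1],.1); tl(-.16,b,.13,.2); tl(-.23,b,.13,.2)
hand.move_gripper(.085)
shot('top','t4.png');shot('side','s4.png');print(get_obs()['time_s'])
a=cv2.resize(cv2.imread('pics/t4.png')[110:260,280:430],None,fx=3,fy=3,interpolation=2)
s=cv2.resize(cv2.imread('pics/s4.png')[130:260,230:380],None,fx=2.3,fy=2.3,interpolation=2)
v=np.zeros((450,800,3),np.uint8);v[:450,:450]=a;v[:s.shape[0],450:450+s.shape[1]]=s;cv2.imwrite('pics/m4.png',v)
E
```

```text
66 (-0.8, -0.4)
72 (0.0, 0.3)
78 (0.3, 0.3)
84 (-0.8, 2.7)
19.2333
```

View pics/m4.png

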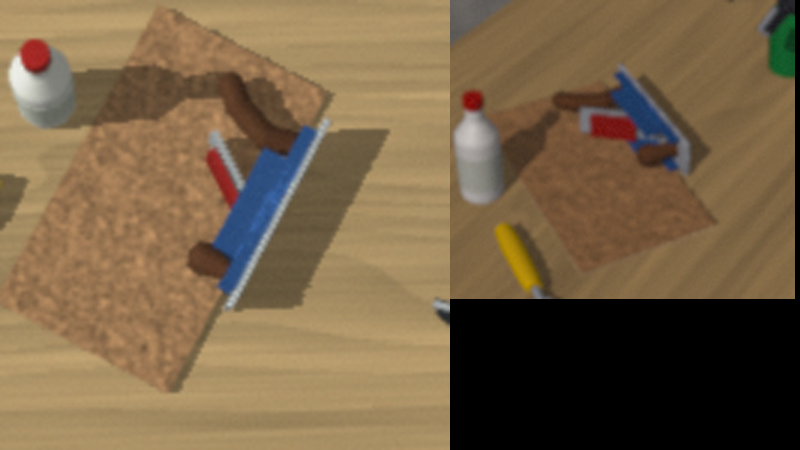

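The plane lies on its side on the cork. The sole's top edge runs from heel (328,122) to toe (232,305) in the left panel, on or just over the front edge. Next I'll measure it and push the sole in with the fingers spread.

```bash
python3 - <<'E'
from h import *
c=load('t4.png')
h=bc(onz(c,280+328/3,110+122/3,.058));t=bc(onz(c,280+232/3,110+305/3,.058)); print('heel',h,'toe',t)
b=(h[1]+t[1])/2; s=(h[0]+t[0])/2; print(b,s,np.degrees(np.arctan2(t[0]-h[0],t[1]-h[1])))
z=.012
tl(-.18,b,.06,.2); tl(s-.03,b,z,.12); print('pre',F())
a=s-.02
while a<-.046:
    a=min(a+.008,-.046); tl(a,b,z,.06); f=F(); print(round(a,3),f)
    if abs(f[0])>20 or abs(f[1])>25: print('STOP');break
shot('top','t5.png');tl(a-.03,b,.03,.12); tl(-.2,b,.13,.2); tl(-.27,b,.2,.2); shot('top','t6.png');shot('side','s6.png');print(get_obs()['time_s'])
a=cv2.resize(cv2.imread('pics/t6.png')[110:260,280:430],None,fx=3,fy=3,interpolation=2)
s=cv2.resize(cv2.imread('pics/s6.png')[130:260,230:380],None,fx=2.3,fy=2.3,interpolation=2)
v=np.zeros((450,800,3),np.uint8);v[:450,:450]=a;v[:s.shape[0],450:450+s.shape[1]]=s;cv2.imwrite('pics/m6.png',v)
E
```

```text
heel (np.float64(-0.09576528726144728), np.float64(-0.11611911567855776)) toe (np.float64(-0.09644321463909077), np.float64(0.06923366285874888))
-0.02344272640990444 -0.09610425095026903 -0.20955825243805543
pre (0.0, 0.2)
-0.108 (-0.1, 0.9)
-0.1 (0.1, -0.6)
-0.092 (-0.3, 0.3)
-0.084 (-0.7, 0.1)
-0.076 (0.2, -0.1)
-0.068 (-0.3, -0.3)
-0.06 (-0.6, 1.2)
-0.052 (-0.6, 0.6)
-0.046 (1.1, -0.9)
25.4417
```

View pics/m6.png

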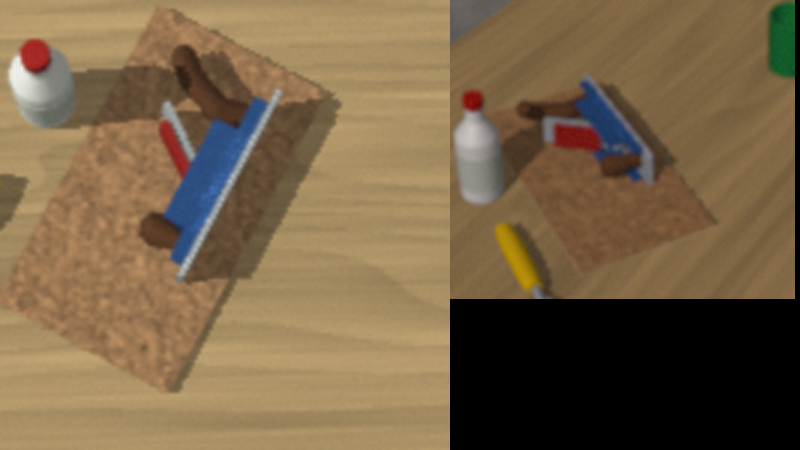

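The plane lies wholly on the cork: the sole's edge (281,93)–(181,277) is well inside the front edge, and the tote tip at (183,52) is inside the back edge. The glue, chisel and jar look undisturbed, so I'll check the numbers and hand in.

```bash
python3 - <<'E'
from h import *
c=load('t6.png')
for n,u,v,z in (('heel',281,93,.058),('toe',181,277,.058),('tote',181,52,.04)): print(n,np.round(bc(onz(c,280+u/3,110+v/3,z)),3))
bot.dwell(.5); print(F(),get_obs()['time_s'],hand_in())
E
```

```text
heel [-0.047 -0.12 ]
toe [-0.046  0.069]
tote [ 0.051 -0.116]
the job is handed in; nothing more can be done
(-0.6, 0.1) 25.9417 None
```

I slid the plane to the board, tipped it onto the cork and pushed it in by the sole. It now lies wholly on the board, at least 3 cm from every edge, and I handed the job in at 26 s with nothing else seen to move.

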